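# Reset the game timer with its D-socket key

## Task

Pull the red setting key up out of the dice cup, turn it so that its D-shaped socket matches the flat of the brass D-spindle on the game timer (white mark on the key to the same side as the white mark on the timer), and push it fully home on the spindle. Then press the spindle right down against its spring and finish like that, still gripping the key and holding the spindle pressed in. Leave the dice cup standing and do not disturb the bell, the draughts piece, the bowl or the chess box.

Things in the scene. Friction and masses are not known exactly. Their poses are not given: they have to be found in the camera images.
- key: Loose red plastic setting key, 135 mm long, about 90 g, standing upright in the dice cup, socket end down, up to 7 mm from the cup's axis. Origin: centre of its underside, 5 mm above the ledge at the start; z up along the key, x from its axis towards the flat of its D socket. Round foot 34 mm across from z = 0 to 28 mm, stem 18 mm across to 93 mm, flat grip from 93 to 135 mm.
- key_grip (a point): Middle of the key's flat grip, on the key's axis, 116 mm above its underside; axes as the key's. The grip is 16 mm thick along x and 36 mm wide along y, and 42 mm tall: pinch it across the 16 mm. Its +x broad face and the +x half of its top are white, the rest is red.
- key_socket (a point): Point on the key's axis at the floor of its socket, 16 mm above the underside; axes as the key's. The socket opens downwards at the foot: a round hole 21 mm across, with a flat 6 mm from the axis on the +x side; 1.5 mm clearance all round the spindle, so it goes on one way round only, within about 10 degrees.
- dice_cup: Loose black hard plastic dice cup, about 200 g, standing upright, 80 mm high, 72 mm across the rim, 60 mm at the foot, wall 4 mm, floor 5 mm thick. Origin: centre of its underside.
- timer: Grey game timer screwed to the ledge: housing 100 mm (x) by 150 mm (y) by 50 mm high, with two white dials on its top. Origin: centre of its underside; the brass spindle stands in the middle of the top. A white bar on the top, 21 to 45 mm from the spindle's axis, lies on the timer's +x side, the side of the spindle's flat.
- spindle_top (a point): Centre (on the round's axis) of the upper end of the upright brass D-spindle, z up, x axis towards the spindle's flat (same as the timer's x). The spindle is 18 mm across with a flat 4.5 mm from its axis on +x; its top 4 mm taper in by 2 mm as a lead-in. It stands 32 mm above the housing (82 mm above the ledge) when not pressed and does not turn.
- spindle (a joint): How far the spindle is pressed down into the timer, m: 0 at rest, 0.010 at its hard stop. A spring pushes it back up: about 2.7 N at the start of travel, 7.2 N at the stop. It moves down as soon as the key's socket floor presses on its top.
- bell: Bystander: steel counter bell with a plunger on top, 72 mm across, 50 mm high. Origin: centre of its underside.
- draught: Bystander: dark wooden draughts piece, 36 mm across, 10 mm high. Origin: centre of its underside.
- bowl: Bystander: blue ceramic bowl with bottle caps, 120 mm across, 45 mm high. Origin: centre of its underside.
- chess_box: Bystander: closed green plastic chess box with a latch, 110 mm by 200 mm by 46 mm high. Origin: centre of its underside.
Not all that is in view belongs to the job. Several things have the shape of the key; the one meant has the colours described above.

How it is judged:
By the outcome, as a careful person would: the job done as asked, in the order asked, and still so for the second after the job is handed in, while the arm keeps its last pose, push and grip.
It also fails if it takes over 43 s, if anything falls off the work surface, if the arm or the gripper's body presses on something with over 40 N, if the wrist force passes 120 N, or if a joint passes its speed limit or range.

## Robot

A 6-joint arm with a two-finger parallel gripper is mounted at the origin on the work surface. World frame = base frame: x ahead of the robot, y to its left, z up, the work surface at z = 0. Lengths are in m, angles in rad, forces in N, time in s.
With the tool pointing down it reaches from about 0.3 to 0.85 m from the base axis. Payload 5.4 kg.
Tool frame: the origin (TCP) lies where the fingers leave the gripper's body, on its centre line; the fingertips stand 73 mm ahead of it and the grasp point (between the pads) lies 54 mm ahead of it; z points along the fingers, y is the direction in which the jaws open and shut (so a half turn about z gives the same grasp; the last joint's range is limited). The gripper opens to 85 mm and grips with 20 to 120 N. Pads are 22 mm wide; open, the fingers measure 114 mm over their backs; the gripper's body (76 mm by 85 mm) begins 54 mm behind the grasp point. The pads swing forward as they close: fully open they stand 13 mm farther back than shut.
Start: joints at [-1.372, 0.158, 1.597, -0, 1.386, -0.21], TCP at [0.229, -0.528, 0.304] pointing down, gripper open.
Joint ranges: [-2.91, 2.91], [-0.94, 2.29], [0.18, 2.7], [-1.29, 4.43], [0.17, 2.64], [-3, 3]. Speed limits (rad/s): [2.57, 2.57, 3.14, 3.14, 3.14, 3.14].

## Interface

Orientations are given as [roll, pitch, yaw] about the fixed x, y, z axes, in that order (R = Rz(yaw) Ry(pitch) Rx(roll)).
In Python, from rig import r gives the robot as it stands.
- The arm moves only by the shell command python3 -m handwheel 'ROWS' [FORCE]. ROWS is JSON, a list that holds one entry, the list of rows, each a list of 5 numbers: the finger opening in m, from 0 to 0.0854, then the shift along the tool's x, y, z in m, then the turn about the tool's z in rad. A call has 1 to 5 rows; each row is the pose to reach, as a shift and turn from the pose commanded when the call began, along the tool's axes at that moment; what a row does not reach only later rows make up. A row lasts 1/10 s, in which the tool goes at most 50 mm and 8.59 degrees, less where a joint would pass 70% of its speed; a pose out of reach is approached as far as the arm can. A call with a gripper value outside its range is refused whole. The fingers move at their own pace and stop on an object; FORCE is the grip in N (left out, the last holds). Time passes only in rows, so rows that repeat a pose let the fingers close. It gives the time, the measured TCP pose, the force and the opening at its end, in the units of the state.
- r.sense(): the state, without advancing time (a new reading comes with each control period).
- r.get_image(name): name is "scene" or "top" or "wrist"; returns a dict with "pixels" (420x560x3 uint8, red, green, blue), "fov_y" (degrees; the focal length in pixels is half the picture's height over the tangent of half this angle, whatever the lens; pixels are square), "cx", "cy" (the principal point, pixels), "T" (4x4, takes a point from camera to world coordinates); the wrist camera has in their place "tool_from_camera" (4x4, takes a point from camera to tool coordinates, whose origin is the TCP and whose axes are the flange's). Camera axes: x right, y up, looking along -z (the intrinsics and any distortion apply to the point x, -y, -z); pixel columns grow to the right and rows downward; lengths in m; the calibration is good to about 2 mm. A picture is of the moment at which its call begins: read the wrist's pose just before it. There is no depth.
- r.sign_off(): hands the job in, once; it reports no verdict.
Trained networks look in a picture, given as the dict that the camera call returned (one of the last four; its "shot" number tells which), for a name from the list of things; names that differ only in an ending like _2 or _b are one class to them, and where a whole thing is asked for, a point or a joint stands for the part that bears it (a point fixed in the world has none). Each returns a list of dicts, best first, with "confidence" (0 to 1); they miss things now and then, are a little off and sometimes report something else, mostly with a low value. They report only what shows in the picture. A call takes as long as a camera call. They do not tell look-alikes from the thing itself.
- r.silhouettes(picture, query): "region" (420x560 bool, what is visible of it) and "pixel" ([column, row] in pixels, amid what is visible of it).
- r.spot_point(picture, query): "pixel" ([column, row] in pixels: a listed point, or the origin of a listed thing).
The state is a dict: "time": time; "joints": joint angles; "qd": joint speeds; "joint_torque": joint torques, N m; "tool_pos": TCP position; "ee_rot": TCP orientation; "ft_force": force on the tool from outside, world axes, zero at the start; "moment": the same for the moment, N m; "finger_gap": finger opening in m.
Only numpy, scipy, OpenCV 4.12 (cv2) and the standard library are available. Lean on these libraries where they do the work, as an engineer would, in place of code of your own. Each camera call takes 0.05 s, during which the arm holds its last target.

## Working session

There is one attempt and no reset: what is moved stays moved. The work goes in short steps, Python scripts to look and compute and a shell command to move; the robot and the scene stay as the last step left them, time stands still between calls to the robot, and variables do not carry over. Pictures are saved under pics/ and viewed, and the job is handed in when it is done.

```bash
ls; mkdir -p pics
cat > h.py <<'E'
import numpy as np, cv2
from rig import r
def save(p,n): cv2.imwrite('pics/'+n+'.png',cv2.cvtColor(p['pixels'],cv2.COLOR_RGB2BGR))
E
python3 - <<'E'
from h import *
s=r.sense();print(s)
for n in ['scene','top','wrist']:
    p=r.get_image(n);save(p,n+'0');print(n,{k:v for k,v in p.items() if k!='pixels'})
    for q in ['key','key_grip','dice_cup','timer','spindle_top']:
        print(q,[(np.round(d['pixel'],1).tolist(),round(d['confidence'],2)) for d in r.spot_point(p,q)][:5])
E
```

```text
pics
{'time': 0.0, 'joints': array([-1.37211444e+00,  1.59044948e-01,  1.59825810e+00, -7.38972446e-07,
        1.38621130e+00, -2.10124127e-01]), 'qd': array([ 0.0005079 ,  0.00088895, -0.00134093, -0.00134041, -0.00023758,
        0.002128  ]), 'joint_torque': array([ 4.09012073e-04, -3.95999193e+01, -3.31428516e+01, -1.89924840e-04,
        8.23536131e-03, -3.69902082e-06]), 'tool_pos': array([ 0.22844196, -0.52715342,  0.30290612]), 'ee_rot': array([-3.13971307e+00, -4.00119568e-04,  4.08805776e-01]), 'ft_force': array([ 0.40164359, -0.02072041,  0.58538913]), 'moment': array([0.0377496 , 0.05639948, 0.01097714]), 'finger_gap': 0.08547578104249795}
scene {'fov_y': 50.63268161371862, 'cx': 278.1068138299905, 'cy': 216.23363023608644, 'T': array([[-0.0447836 , -0.65917359,  0.75065612,  1.35719463],
       [ 0.99892585, -0.02059828,  0.04150722,  0.05490159],
       [-0.01189824,  0.75170864,  0.65938801,  0.76260607],
       [ 0.        ,  0.        ,  0.        ,  1.        ]]), 'shot': 1}
key [([168.4, 220.9], 0.94), ([214.8, 254.3], 0.59)]
key_grip [([209.4, 218.9], 0.89), ([16
[... 756 characters left out ...]
40.2], 0.67), ([355.3, 186.4], 0.56), ([169.8, 262.1], 0.48), ([365.5, 242.1], 0.23)]
dice_cup [([362.4, 240.0], 0.67)]
timer [([170.3, 262.6], 0.83)]
spindle_top [([159.7, 268.8], 0.56)]
wrist {'fov_y': 71.89697493714897, 'cx': 284.5280216869887, 'cy': 214.6025277727897, 'tool_from_camera': array([[ 2.61845883e-04,  9.48794499e-01,  3.15893859e-01,
         8.13284181e-02],
       [ 9.99999874e-01, -3.83729452e-04,  3.23635742e-04,
        -3.82275641e-04],
       [ 4.28281589e-04,  3.15893734e-01, -9.48794480e-01,
        -6.90833611e-02],
       [ 0.00000000e+00,  0.00000000e+00,  0.00000000e+00,
         1.00000000e+00]]), 'shot': 3}
key []
key_grip []
dice_cup []
timer []
spindle_top []
```

View pics/scene0.png

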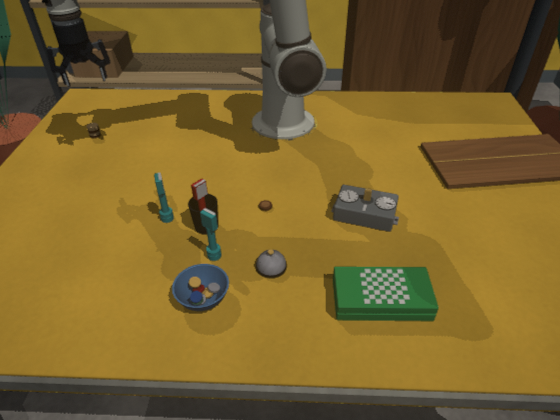

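View pics/top0.png

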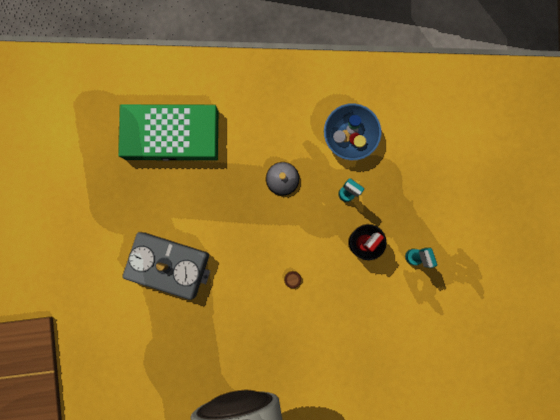

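Run:
```python
import cv2
a=cv2.imread('pics/top0.png')
cv2.imwrite('pics/top0c.png',cv2.resize(a[160:300,310:460],None,fx=5,fy=5,interpolation=2)[:600])
a=cv2.imread('pics/scene0.png')
cv2.imwrite('pics/scene0c.png',cv2.resize(a[140:260,140:300],None,fx=5,fy=5,interpolation=2))
a=cv2.imread('pics/top0.png')
cv2.imwrite('pics/top0d.png',cv2.resize(a[200:320,110:270],None,fx=5,fy=5,interpolation=2))
```

```text
(no output)
```

View pics/top0c.png

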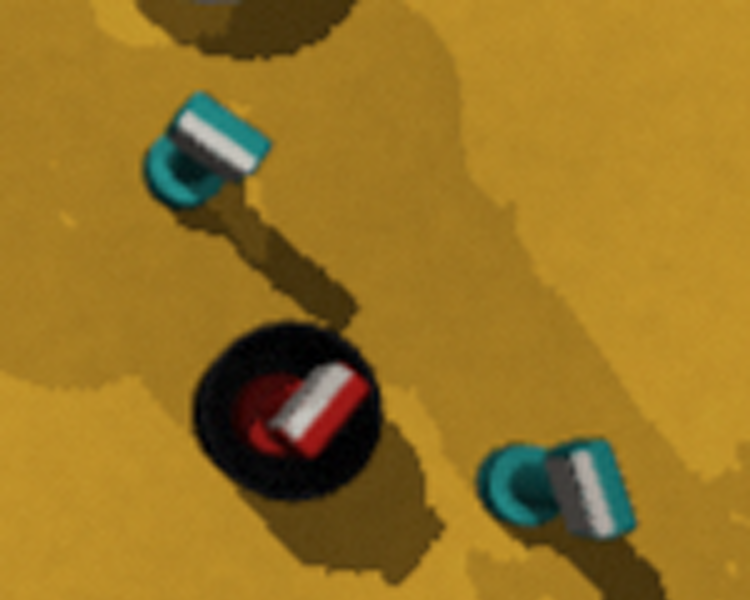

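View pics/scene0c.png

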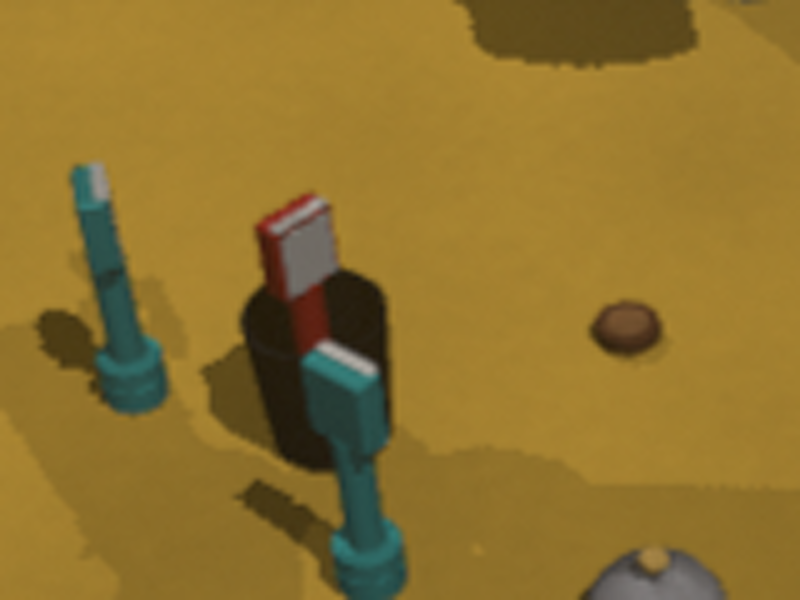

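View pics/top0d.png

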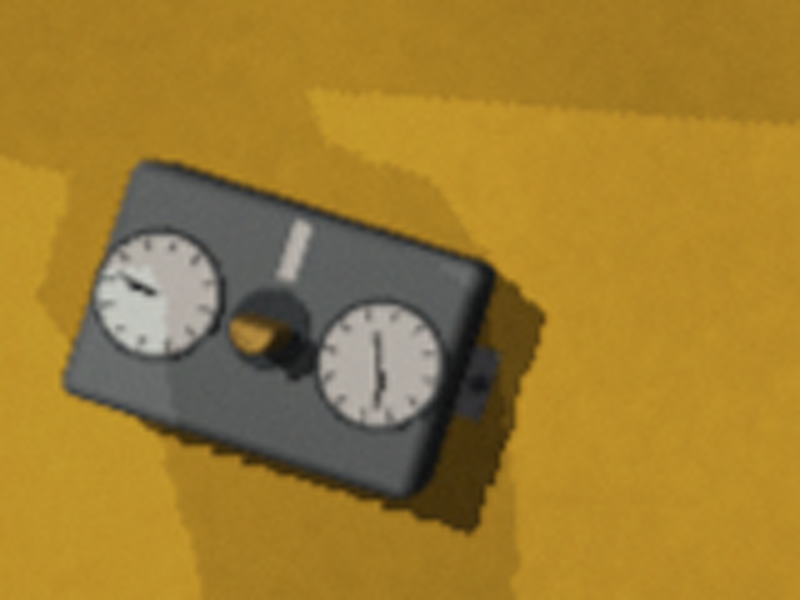

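```bash
cat >> h.py <<'E'
from scipy.spatial.transform import Rotation as R
def toolT(s):
    T=np.eye(4);T[:3,:3]=R.from_euler('xyz',s['ee_rot']).as_matrix();T[:3,3]=s['tool_pos'];return T
def camT(p,s=None): return p['T'] if 'T' in p else toolT(s)@p['tool_from_camera']
def foc(p): return 210/np.tan(np.radians(p['fov_y']/2))
def onz(p,px,z,s=None):
    T=camT(p,s);f=foc(p);px=np.atleast_2d(px).astype(float)
    d=np.c_[(px[:,0]-p['cx'])/f,-(px[:,1]-p['cy'])/f,-np.ones(len(px))]@T[:3,:3].T
    return T[:3,3]+d*((z-T[2,3])/d[:,2])[:,None]
def proj(p,X,s=None):
    T=camT(p,s);f=foc(p);c=(np.atleast_2d(X)-T[:3,3])@T[:3,:3]
    return np.c_[p['cx']+f*c[:,0]/-c[:,2],p['cy']-f*c[:,1]/-c[:,2]]
def local(xyz,s):  # world point in tool axes relative TCP
    T=toolT(s);return (np.asarray(xyz)-T[:3,3])@T[:3,:3]
E
python3 - <<'E'
from h import *
np.set_printoptions(precision=4,suppress=True)
t=r.get_image('top');s=r.sense()
C=lambda x,y,ox,oy:(x/5+ox,y/5+oy)
print('griptop',onz(t,[C(322,408,310,160)],.14))
a=onz(t,[C(275,425,310,160),C(345,362,310,160)],.14);d=a[1]-a[0];print('edge',a,np.degrees(np.arctan2(d[1],d[0])))
a=onz(t,[C(312,456,310,160),C(369,384,310,160)],.14);d=a[1]-a[0];print('edge2',a,np.degrees(np.arctan2(d[1],d[0])))
print('cup rim',onz(t,[C(288,410,310,160)],.08))
print('spindle top',onz(t,[C(250,333,110,200)],.082), 'base',onz(t,[C(271,327,110,200)],.05))
a=onz(t,[C(289,280,110,200),C(302,222,110,200)],.05);d=a[1]-a[0];print('bar',a,np.degrees(np.arctan2(d[1],d[0])))
a=onz(t,[C(148,160,110,200),C(490,265,110,200),C(410,492,110,200),C(70,390,110,200)],.05);print(a,a.mean(0))
for i,j in((3,0),(2,1),(1,0),(2,3)):
  d=a[j]-a[i];print(np.degrees(np.arctan2(d[1],d[0])))
p=r.get_image('scene')
print(p['T'][:3,3])
print(onz(p,[C(295,232,140,140),(200.5,186.5)],.14)) 
for n,X in(('tl',[.374,-.18,.14]),):print(proj(p,X))
print(s['time'])
E
```

```text
griptop [[ 0.5326 -0.1779  0.14  ]]
edge [[ 0.5258 -0.1608  0.14  ]
 [ 0.5498 -0.1861  0.14  ]] -46.65624670574293
edge2 [[ 0.5149 -0.1746  0.14  ]
 [ 0.5419 -0.1951  0.14  ]] -37.17972739976583
cup rim [[ 0.5327 -0.1753  0.08  ]]
spindle top [[0.4727 0.2286 0.082 ]] base [[0.4741 0.228  0.05  ]]
bar [[0.4931 0.2217 0.05  ]
 [0.5166 0.2175 0.05  ]] -10.075092737940341
[[0.5397 0.2809 0.05  ]
 [0.5016 0.1409 0.05  ]
 [0.41   0.1693 0.05  ]
 [0.4465 0.3076 0.05  ]] [0.4745 0.2247 0.05  ]
-15.978752808845217
-17.21906842907535
74.73944666887236
75.21856918813907
[1.3572 0.0549 0.7626]
[[ 0.5497 -0.1718  0.14  ]
 [ 0.5499 -0.1682  0.14  ]]
[[207.8913 145.3644]]
0.95
```

Run:
```python
from h import *
s=r.sense();print(local([.533,-.178,.29],s), s['ee_rot'],np.radians(138)-s['ee_rot'][2])
```

```text
[ 0.41833904 -0.19977865  0.01389276] [ 3.14157628e+00 -5.00842722e-07  4.08819963e-01] 1.9997344046066337
```

```bash
python3 -m handwheel '[[[0.085,0.418,-0.200,0.014,-2.0],[0.085,0.418,-0.200,0.014,-2.0],[0.085,0.418,-0.200,0.014,-2.0],[0.085,0.418,-0.200,0.014,-2.0],[0.085,0.418,-0.200,0.014,-2.0]]]'
python3 - <<'E'
from h import *
s=r.sense();print(local([.533,-.178,.29],s), s['tool_pos'],s['ee_rot'],np.radians(138)-s['ee_rot'][2])
E
```

```text
time: 1.5
tool_pos: [0.3935, -0.3374, 0.2965]
ee_rot: [3.141, 0.0, 1.164]
ft_force: [1.0, 0.3, 0.2]
finger_gap: 0.085
[0.20159995 0.06514023 0.00651357] [ 0.39348461 -0.33743982  0.29652812] [3.14096408e+00 2.75287680e-04 1.16449474e+00] 1.2440596321594617
```

```bash
python3 -m handwheel '[[[0.085,0.200,0.065,0.007,-1.25],[0.085,0.200,0.065,0.007,-1.25],[0.085,0.200,0.065,0.007,-1.25],[0.085,0.200,0.065,0.007,-1.25],[0.085,0.200,0.065,0.007,-1.25]]]'
python3 - <<'E'
from h import *
s=r.sense();print(local([.533,-.178,.29],s), s['tool_pos'],s['ee_rot'],np.radians(138)-s['ee_rot'][2])
E
```

```text
time: 2.0
tool_pos: [0.5344, -0.1778, 0.2891]
ee_rot: [3.14, -0.001, 1.92]
ft_force: [-0.3, -0.8, 0.3]
finger_gap: 0.0847
[ 0.00025508 -0.00137509 -0.00085968] [ 0.53438005 -0.17776807  0.2891417 ] [ 3.14038705e+00 -1.06692475e-03  1.91993789e+00] 0.48861648009201986
```

```bash
python3 -m handwheel '[[[0.085,0,0,0,-0.49],[0.085,0,0,0,-0.49],[0.085,0,0,0,-0.49],[0.085,0,0,0,-0.49],[0.085,0,0,0,-0.49]]]'
python3 - <<'E'
from h import *
s=r.sense();p=r.get_image('wrist');save(p,'w1');print(s['tool_pos'],s['ee_rot'])
import pickle;pickle.dump((p,s),open('w1.pkl','wb'))
for q in ['key','key_grip']:
    print(q,[(np.round(d['pixel'],1).tolist(),round(d['confidence'],2)) for d in r.spot_point(p,q)][:5])
E
```

```text
time: 2.5
tool_pos: [0.5322, -0.1818, 0.2894]
ee_rot: [3.142, -0.0, 2.399]
ft_force: [0.2, -0.4, 0.0]
finger_gap: 0.0847
[ 0.53216481 -0.18179007  0.28935795] [ 3.14158672e+00 -1.44824629e-05  2.39882314e+00]
key [([212.8, 221.4], 0.96), ([289.4, 185.6], 0.91), ([362.2, 220.2], 0.84)]
key_grip [([393.3, 261.8], 0.79), ([186.9, 263.6], 0.72), ([286.8, 214.6], 0.6)]
```

View pics/w1.png

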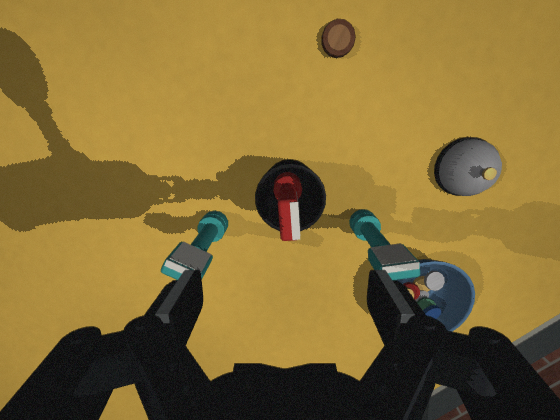

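Run:
```python
from h import *
import pickle
np.set_printoptions(precision=4,suppress=True)
p,s=pickle.load(open('w1.pkl','rb'))
a=cv2.imread('pics/w1.png')
cv2.imwrite('pics/w1c.png',cv2.resize(a[160:250,240:340],None,fx=6,fy=6,interpolation=2))
for px in ((393,262),(187,264)): 
  w=onz(p,[px],.116,s)[0];print(w,local(w,s))
```

```text
[ 0.6345 -0.1379  0.116 ] [-0.0457  0.1015  0.1734]
[ 0.5059 -0.281   0.116 ] [-0.0478 -0.0908  0.1734]
```

View pics/w1c.png

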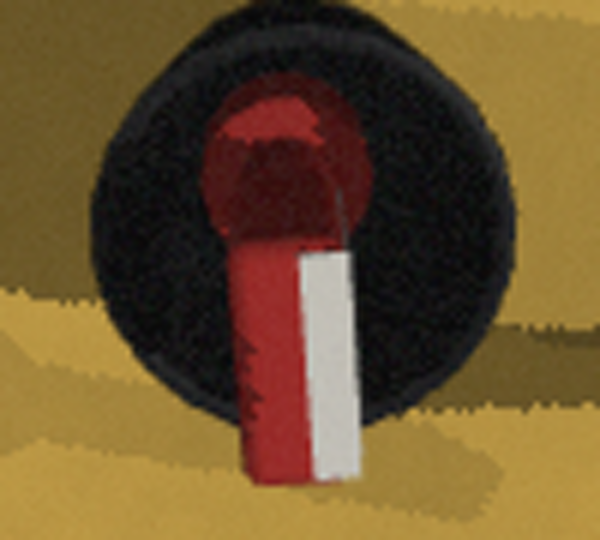

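Run:
```python
from h import *
import pickle
np.set_printoptions(precision=4,suppress=True)
p,s=pickle.load(open('w1.pkl','rb'))
C=lambda *q:[(x/6+240,y/6+160) for x,y in q]
a=onz(p,C((300,255),(312,480),(350,250),(362,480)),.14,s)
print(a,a[:2].mean(0),local(a[:2].mean(0),s))
for i,j in((0,1),(2,3)):
  d=a[i]-a[j];print(np.linalg.norm(d),np.degrees(np.arctan2(d[1],d[0])))
print('w',np.linalg.norm(a[2]-a[0]))
w=onz(p,C((287,160),),.033,s);print('foot',w)
w=onz(p,C((303,225),),.08,s);print('rim',w)
```

```text
[[ 0.5214 -0.1656  0.14  ]
 [ 0.5461 -0.1859  0.14  ]
 [ 0.5253 -0.1604  0.14  ]
 [ 0.5508 -0.1808  0.14  ]] [ 0.5338 -0.1757  0.14  ] [0.0029 0.0055 0.1494]
0.03195646194593083 140.73535887450285
0.03265167752295928 141.19193914706273
w 0.006557732083676618
foot [[ 0.5297 -0.1739  0.033 ]]
rim [[ 0.5314 -0.1725  0.08  ]]
```

Run:
```python
from h import *
s=r.sense();print(local([.533,-.176,.175],s), s['ee_rot'][2]-2.459)
```

```text
[0.00333929 0.00484826 0.11436985] -0.06119556310758689
```

```bash
python3 -m handwheel '[[[0.06,0.003,0.005,0.04,-0.061],[0.06,0.003,0.005,0.075,-0.061],[0.06,0.003,0.005,0.1,-0.061],[0.06,0.003,0.005,0.114,-0.061],[0.06,0.003,0.005,0.114,-0.061]]]'
python3 - <<'E'
from h import *
s=r.sense();p=r.get_image('wrist');save(p,'w2');print(s['tool_pos'],s['ee_rot'],s['finger_gap'])
print(local([.533,-.176,.175],s))
E
```

```text
time: 3.15
tool_pos: [0.5323, -0.1755, 0.1734]
ee_rot: [-3.141, -0.004, 2.459]
ft_force: [-0.1, 0.3, 0.1]
finger_gap: 0.06
[ 0.53228995 -0.17553529  0.17337988] [-3.14100016 -0.0040361   2.4593194 ] 0.06002810716651148
[-8.37576341e-04  8.60848058e-05 -1.62356189e-03]
```

View pics/w2.png

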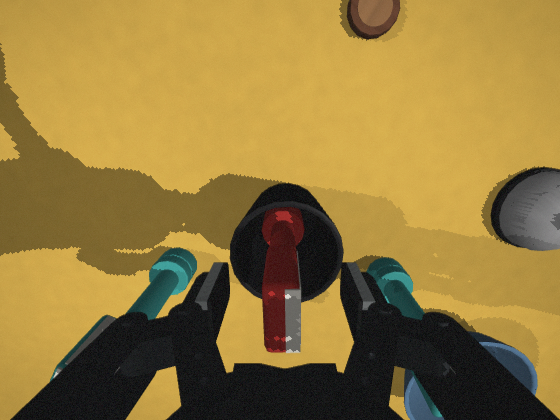

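```bash
python3 -m handwheel '[[[0.0,0,0,0,0],[0.0,0,0,0,0],[0.0,0,0,0,0],[0.0,0,0,0,0],[0.0,0,0,0,0]]]' 60
python3 - <<'E'
from h import *
s=r.sense();p=r.get_image('wrist');save(p,'w3');print(s['tool_pos'],s['ee_rot'],s['finger_gap'])
E
```

```text
time: 3.7
tool_pos: [0.5341, -0.1765, 0.1767]
ee_rot: [3.141, 0.003, 2.46]
ft_force: [1.0, -0.0, 5.7]
finger_gap: 0.0153
[ 0.53411248 -0.17649319  0.17672337] [3.14106642e+00 2.55847893e-03 2.45974238e+00] 0.015271500357575886
```

View pics/w3.png

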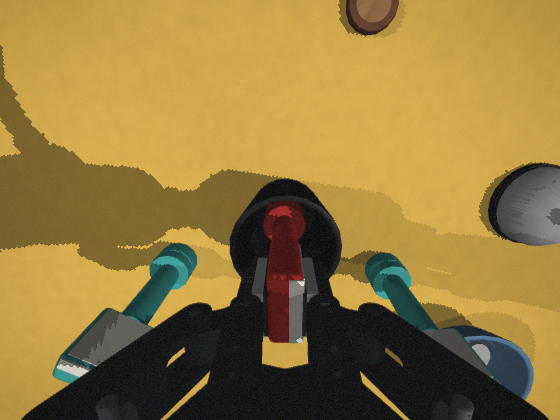

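```bash
python3 -m handwheel '[[[0.0,0,0,-0.02,0],[0.0,0,0,-0.05,0],[0.0,0,0,-0.08,0],[0.0,0,0,-0.115,0],[0.0,0,0,-0.14,0]]]' 60
python3 - <<'E'
from h import *
s=r.sense();p=r.get_image('wrist');save(p,'w4');print(s['tool_pos'],s['ee_rot'],s['finger_gap'])
save(r.get_image('scene'),'s4')
E
```

```text
time: 4.25
tool_pos: [0.5334, -0.1762, 0.3174]
ee_rot: [3.141, 0.001, 2.46]
ft_force: [1.0, -0.6, -1.1]
finger_gap: 0.0151
[ 0.53343806 -0.17616411  0.31737872] [3.14145234e+00 1.47866270e-03 2.45981158e+00] 0.0150869455747955
```

View pics/w4.png

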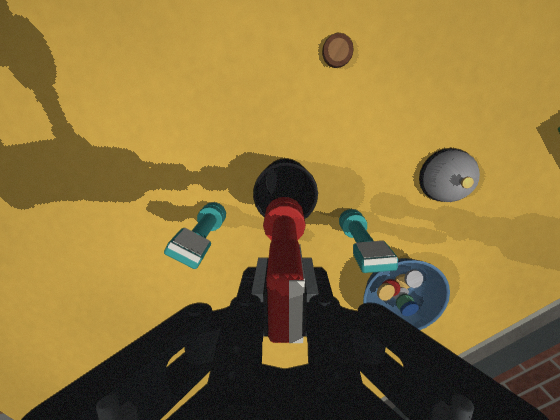

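View pics/s4.png

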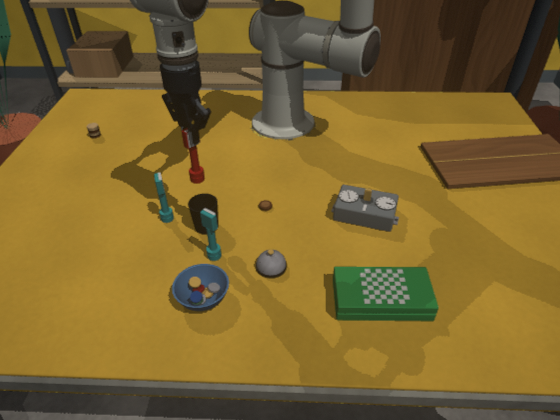

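Run:
```python
from h import *
s=r.sense();print(local([.4735,.228,.32],s), s['ee_rot'][2]-1.30)
```

```text
[ 0.30264668  0.27582802 -0.00236079] 1.1599058479507096
```

```bash
python3 -m handwheel '[[[0.0,0.303,0.276,-0.01,1.16],[0.0,0.303,0.276,-0.01,1.16],[0.0,0.303,0.276,-0.01,1.16],[0.0,0.303,0.276,-0.01,1.16],[0.0,0.303,0.276,-0.01,1.16]]]' 60
python3 - <<'E'
from h import *
s=r.sense();print(s['tool_pos'],local([.4735,.228,.32],s), s['ee_rot'][2]-1.30)
E
```

```text
time: 4.85
tool_pos: [0.4978, 0.056, 0.3192]
ee_rot: [-3.139, -0.001, 1.756]
ft_force: [0.4, 0.2, -0.7]
finger_gap: 0.0158
[0.49779044 0.0560004  0.31924007] [ 0.17353551  0.00771309 -0.00063232] 0.4555192440904332
```

```bash
python3 -m handwheel '[[[0.0,0.163,0.0,0.0,0.41],[0.0,0.163,0.0,0.0,0.41],[0.0,0.163,0.0,0.0,0.41],[0.0,0.163,0.0,0.0,0.41],[0.0,0.163,0.0,0.0,0.41]]]' 60
python3 - <<'E'
from h import *
import pickle
s=r.sense();p=r.get_image('wrist');save(p,'w5');print(s['tool_pos'],s['ee_rot'],local([.4735,.228,.32],s), s['ee_rot'][2]-1.30)
pickle.dump((p,s),open('w5.pkl','wb'))
t=r.get_image('top');save(t,'t5')
for n,q in ((p,'spindle_top'),(p,'key_socket'),(p,'key'),(t,'spindle_top')):
  print([(np.round(d['pixel'],1).tolist(),round(d['confidence'],2)) for d in r.spot_point(n,q)][:5])
E
```

```text
time: 5.35
tool_pos: [0.4664, 0.2172, 0.3191]
ee_rot: [-3.138, 0.0, 1.356]
ft_force: [0.4, -0.4, -0.4]
finger_gap: 0.0153
[0.46637575 0.21720396 0.31913907] [-3.13821533e+00  2.41791367e-04  1.35597192e+00] [ 0.01206639  0.00465609 -0.00087958] 0.0559719211592149
[([290.4, 186.1], 0.51)]
[([284.4, 220.8], 0.89)]
[([287.8, 214.5], 0.56)]
[]
```

View pics/w5.png

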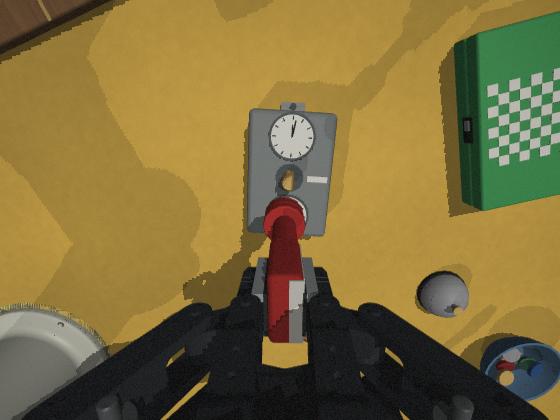

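Run:
```python
import cv2
a=cv2.imread('pics/w5.png')
cv2.imwrite('pics/w5c.png',cv2.resize(a[95:245,230:350],None,fx=4,fy=4,interpolation=2))
```

```text
(no output)
```

View pics/w5c.png

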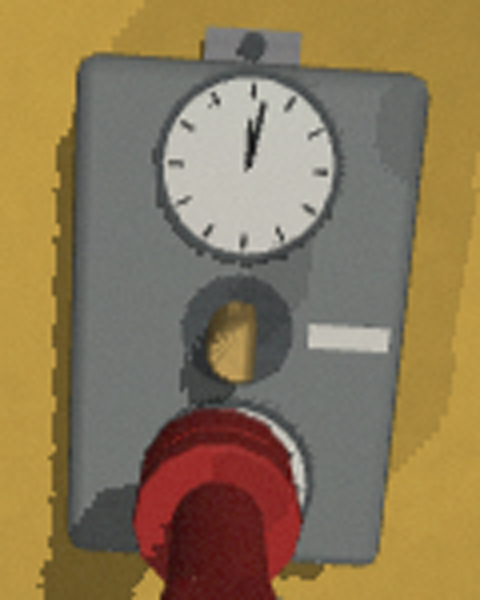

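Run:
```python
from h import *
import pickle
np.set_printoptions(precision=4,suppress=True)
p,s=pickle.load(open('w5.pkl','rb'))
C=lambda *q:[(x/4+230,y/4+95) for x,y in q]
print('spin',onz(p,C((240,348)),.078,s),'net',onz(p,[(290.4,186.1)],.082,s),'collar',onz(p,C((237,330)),.05,s))
a=onz(p,C((308,336),(390,341),(80,60),(70,545),(428,80),(378,560)),.05,s);print(a)
for i,j,o in((0,1,0),(3,2,-90),(5,4,-90),(2,4,0),(3,5,0)):
  d=a[j]-a[i];print(np.linalg.norm(d[:2]),np.degrees(np.arctan2(d[1],d[0]))+o)
print('yaw tool-90',np.degrees(s['ee_rot'][2])-90)
```

```text
spin [[0.4746 0.2316 0.078 ]] net [[0.4742 0.2279 0.082 ]] collar [[0.474  0.2311 0.05  ]]
[[0.4941 0.2249 0.05  ]
 [0.5175 0.2183 0.05  ]
 [0.4474 0.3136 0.05  ]
 [0.4086 0.1755 0.05  ]
 [0.54   0.2881 0.05  ]
 [0.5021 0.1501 0.05  ]]
0.02433410633006876 -15.777380703092755
0.14347330028927102 -15.703189600281078
0.1431435695848707 -15.322661022733186
0.09601079104129696 -15.399116057306783
0.0969637761999747 -15.205396796680247
yaw tool-90 -12.308531779330977
```

Run:
```python
from h import *
s=r.sense();print(s['tool_pos'],local([.474,.230,.285],s), s['ee_rot'][2]-1.30)
```

```text
[0.46845149 0.21318145 0.32063245] [0.01764367 0.00174572 0.03562267] 0.04973773310700769
```

```bash
python3 -m handwheel '[[[0.0,0.018,0.002,0.01,0.05],[0.0,0.018,0.002,0.02,0.05],[0.0,0.018,0.002,0.034,0.05],[0.0,0.018,0.002,0.034,0.05],[0.0,0.018,0.002,0.034,0.05]]]' 60
cat > look.py <<'E'
from h import *
import sys,pickle
np.set_printoptions(precision=4,suppress=True)
n=sys.argv[1]
s=r.sense();p=r.get_image('wrist');save(p,n);print(s['tool_pos'],s['ee_rot'],s['finger_gap'],s['ft_force'])
pickle.dump((p,s),open(n+'.pkl','wb'))
# model overlay
a=cv2.cvtColor(p['pixels'],cv2.COLOR_RGB2BGR);a=cv2.resize(a,None,fx=4,fy=4,interpolation=cv2.INTER_CUBIC)
th=np.linspace(0,2*np.pi,60)
T=toolT(s)
ox=float(sys.argv[2]) if len(sys.argv)>2 else 0
oy=float(sys.argv[3]) if len(sys.argv)>3 else 0
def draw(X,c):
    q=proj(p,X,s)
    cv2.polylines(a,[np.round((q+.5)*4).astype(int)],False,c,1)
for zk,rad in((0,.017),(.028,.017),(.028,.009),(.093,.009)):
    X=np.c_[ox+rad*np.cos(th),oy+rad*np.sin(th),np.full(60,.1705-zk)]
    draw(X@T[:3,:3].T+T[:3,3],(0,255,0))
sp=[float(v) for v in (sys.argv[4:6] if len(sys.argv)>5 else (.474,.230))]
yw=np.radians(-15.5);c,si=np.cos(yw),np.sin(yw)
def disc(rad,fl,z):
    x=np.minimum(rad*np.cos(th),fl);y=rad*np.sin(th)
    return np.c_[sp[0]+c*x-si*y,sp[1]+si*x+c*y,np.full(60,z)]
draw(disc(.009,.0045,.078),(255,0,255));draw(disc(.009,.0045,.05),(255,0,255));draw(disc(.007,.0025,.082),(255,255,0))
x=np.array([.021,.045]);draw(np.c_[sp[0]+c*x,sp[1]+si*x,[.05,.05]],(255,0,255))
x=np.array([.05,.05,-.05,-.05,.05]);y=np.array([.075,-.075,-.075,.075,.075]);draw(np.c_[sp[0]+c*x-si*y,sp[1]+si*x+c*y,np.full(5,.05)],(255,0,255))
cv2.imwrite('pics/'+n+'o.png',a[350:950,750:1550])
E
python3 look.py w6
```

```text
time: 6.15
tool_pos: [0.4738, 0.2308, 0.2864]
ee_rot: [-3.14, 0.001, 1.301]
ft_force: [1.0, 0.0, -1.1]
finger_gap: 0.0155
[0.4738 0.2308 0.2864] [-3.1404  0.0009  1.3012] 0.015460763397769698 [ 0.9548  0.0365 -1.0664]
```

View pics/w6o.png

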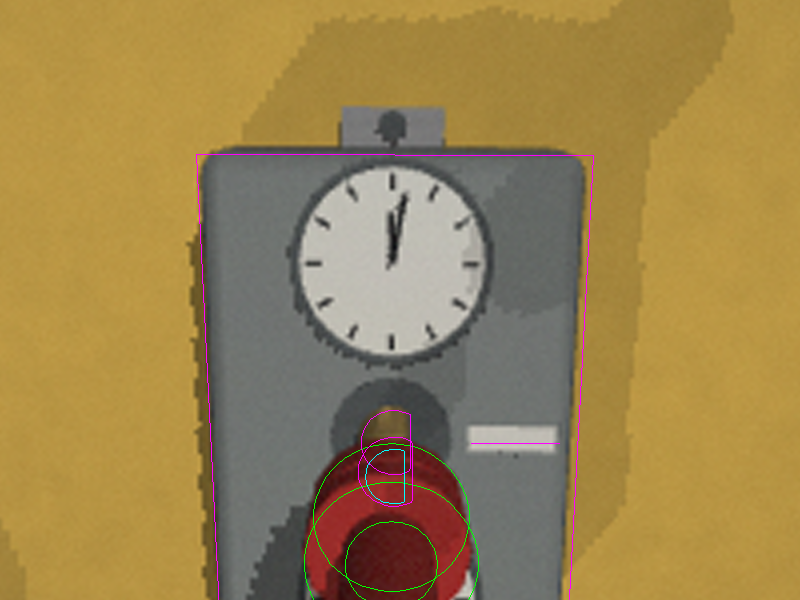

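Run:
```python
import cv2
a=cv2.imread('pics/w6.png')
cv2.imwrite('pics/w6c.png',cv2.resize(a[180:280,245:345],None,fx=6,fy=6,interpolation=2))
```

```text
(no output)
```

View pics/w6c.png

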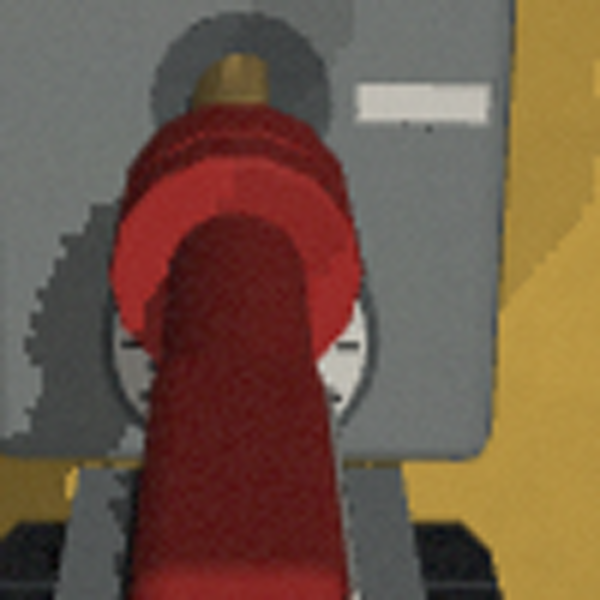

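```bash
python3 -m handwheel '[[[0.0,-0.0005,0,0.01,0],[0.0,-0.0005,0,0.02,0],[0.0,-0.0005,0,0.024,0],[0.0,-0.0005,0,0.024,0]]]' 60;python3 look.py w7 0.001 -0.0005 .474 .231
python3 - <<'E'
from h import *
p=r.get_image('scene');save(p,'s7')
a=cv2.imread('pics/s7.png')
cv2.imwrite('pics/s7c.png',cv2.resize(a[100:240,300:440],None,fx=4,fy=4,interpolation=2))
E
```

```text
time: 6.6
tool_pos: [0.4733, 0.2308, 0.2618]
ee_rot: [-3.139, 0.001, 1.301]
ft_force: [0.0, 0.1, -1.2]
finger_gap: 0.0149
[0.4733 0.2308 0.2618] [-3.1395  0.0011  1.3014] 0.014888433063590754 [ 0.01    0.0713 -1.2188]
```

View pics/w7o.png

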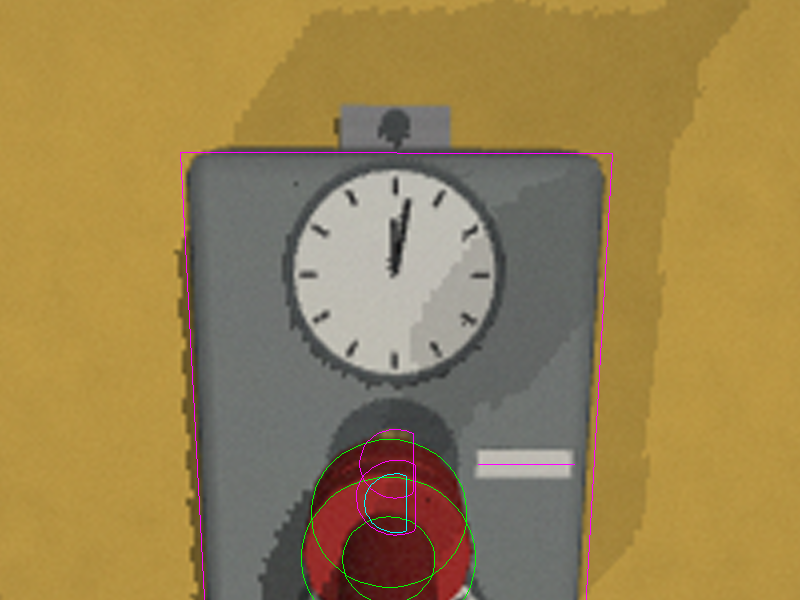

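View pics/s7c.png

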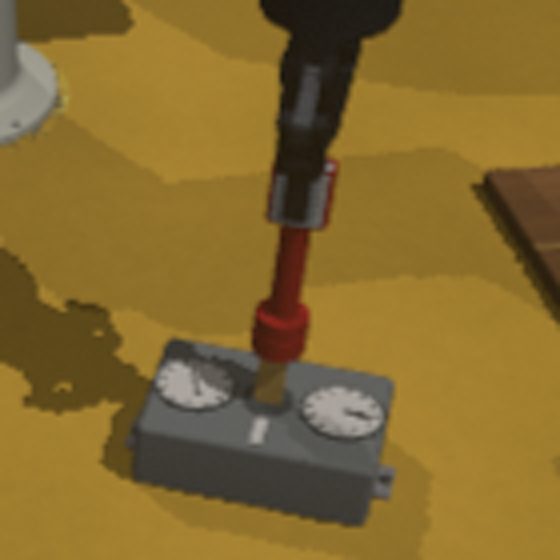

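```bash
cat > sc.py <<'E'
from h import *
import sys
n=sys.argv[1]; kx,ky,kz,sx,sy=[float(v) for v in sys.argv[2:7]]; sz=float(sys.argv[7]) if len(sys.argv)>7 else .082
p=r.get_image('scene');save(p,n)
a=cv2.resize(cv2.cvtColor(p['pixels'],cv2.COLOR_RGB2BGR),None,fx=8,fy=8,interpolation=cv2.INTER_CUBIC)
th=np.linspace(0,2*np.pi,60)
def ring(x,y,z,rad,c):
    q=proj(p,np.c_[x+rad*np.cos(th),y+rad*np.sin(th),np.full(60,z)])
    cv2.polylines(a,[np.round((q+.5)*8).astype(int)],False,c,1)
for z,rad in((0,.017),(.028,.017),(.028,.009),(.093,.009)): ring(kx,ky,kz+z,rad,(0,255,0))
for z,rad in((.05,.009),(sz-.004,.009)): ring(sx,sy,z,rad,(255,0,255))
yw=np.radians(-15.5)
def ln(P,c):
    q=proj(p,np.array(P));cv2.polylines(a,[np.round((q+.5)*8).astype(int)],False,c,1)
c,s=np.cos(yw),np.sin(yw)
ln([[sx+c*d,sy+s*d,.05] for d in(.021,.045)],(255,0,255))
ln([[sx+c*u-s*v,sy+s*u+c*v,.05] for u,v in((.05,.075),(.05,-.075),(-.05,-.075),(-.05,.075),(.05,.075))],(255,0,255))
cv2.imwrite('pics/'+n+'o.png',a[1280:1880,2640:3240])
E
python3 sc.py s8 .4735 .2318 .0905 .474 .231
```

```text
(no output)
```

View pics/s8o.png

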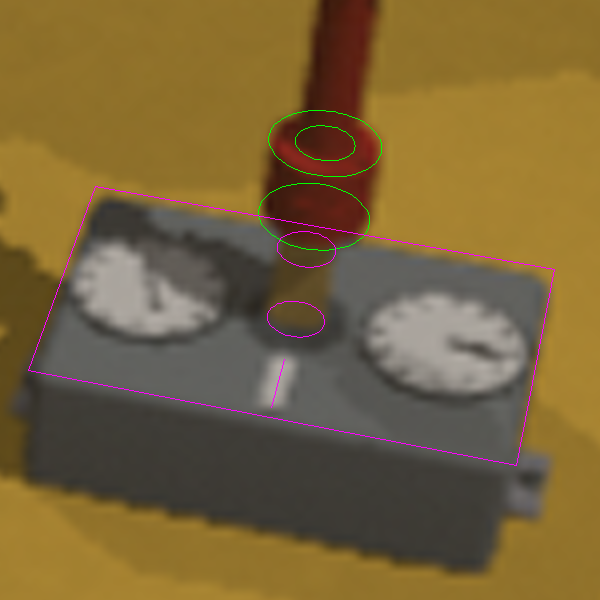

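```bash
python3 -m handwheel '[[[0.0,-0.001,0.0003,0,0],[0.0,-0.001,0.0003,0.005,0],[0.0,-0.001,0.0003,0.009,0],[0.0,-0.001,0.0003,0.012,0],[0.0,-0.001,0.0003,0.012,0]]]' 60;python3 look.py w9 0.001 -0.0005 .474 .231
```

```text
time: 7.25
tool_pos: [0.4736, 0.2298, 0.2502]
ee_rot: [-3.14, 0.001, 1.301]
ft_force: [-0.2, -0.6, -0.6]
finger_gap: 0.0152
[0.4736 0.2298 0.2502] [-3.1403  0.0007  1.3013] 0.015174806377883699 [-0.2445 -0.6166 -0.6307]
```

```bash
python3 -m handwheel '[[[0.0,0,0,0.003,0],[0.0,0,0,0.006,0],[0.0,0,0,0.009,0],[0.0,0,0,0.009,0]]]' 60;python3 look.py w10 0.001 -0.0005 .474 .231;python3 sc.py s10 .4737 .2308 .070 .474 .231
```

```text
time: 7.7
tool_pos: [0.4736, 0.2298, 0.2414]
ee_rot: [-3.141, 0.001, 1.301]
ft_force: [0.1, 0.2, -0.9]
finger_gap: 0.0152
[0.4736 0.2298 0.2414] [-3.1406  0.0005  1.3014] 0.015223072373354409 [ 0.0922  0.1542 -0.8978]
```

View pics/s10o.png

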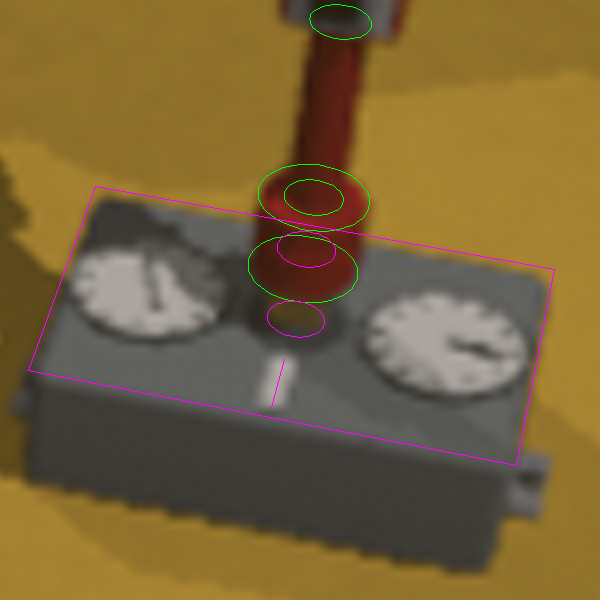

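```bash
python3 -m handwheel '[[[0.0,0,0,0.002,0],[0.0,0,0,0.004,0],[0.0,0,0,0.005,0],[0.0,0,0,0.005,0]]]' 60; python3 -m handwheel '[[[0.0,0,0,0.002,0],[0.0,0,0,0.004,0],[0.0,0,0,0.004,0],[0.0,0,0,0.004,0]]]' 60
```

```text
time: 8.2
tool_pos: [0.474, 0.2299, 0.2373]
ee_rot: [3.141, -0.0, 1.301]
ft_force: [-1.7, -0.0, 1.6]
finger_gap: 0.0153
time: 8.6
tool_pos: [0.4741, 0.2299, 0.2333]
ee_rot: [3.141, -0.0, 1.301]
ft_force: [-0.7, -0.3, 3.3]
finger_gap: 0.0152
```

```bash
python3 -m handwheel '[[[0.0,0,0,0.002,0],[0.0,0,0,0.004,0],[0.0,0,0,0.005,0],[0.0,0,0,0.005,0]]]' 60; python3 -m handwheel '[[[0.0,0,0,0.001,0],[0.0,0,0,0.002,0],[0.0,0,0,0.002,0]]]' 60
```

```text
time: 9.0
tool_pos: [0.4741, 0.2299, 0.2282]
ee_rot: [3.141, -0.0, 1.301]
ft_force: [-1.1, -0.6, 5.4]
finger_gap: 0.0152
time: 9.3
tool_pos: [0.4743, 0.23, 0.2275]
ee_rot: [3.141, -0.0, 1.302]
ft_force: [-4.2, -1.5, 12.2]
finger_gap: 0.0152
```

```bash
python3 -m handwheel '[[[0.0,0,0,0.0005,0],[0.0,0,0,0.0005,0],[0.0,0,0,0.0005,0],[0.0,0,0,0.0005,0],[0.0,0,0,0.0005,0]]]' 60; python3 look.py w11 0.001 -0.0005 .474 .231;python3 sc.py s11 .474 .231 .056 .474 .231 .072
python3 - <<'E'
from h import *
save(r.get_image('top'),'t11')
E
```

```text
time: 9.8
tool_pos: [0.4744, 0.2301, 0.2275]
ee_rot: [3.141, -0.001, 1.302]
ft_force: [-4.9, -0.9, 14.3]
finger_gap: 0.0153
[0.4744 0.2301 0.2275] [ 3.1406 -0.0005  1.3016] 0.015339423749318352 [-4.8932 -0.9302 14.2881]
```

View pics/s11o.png

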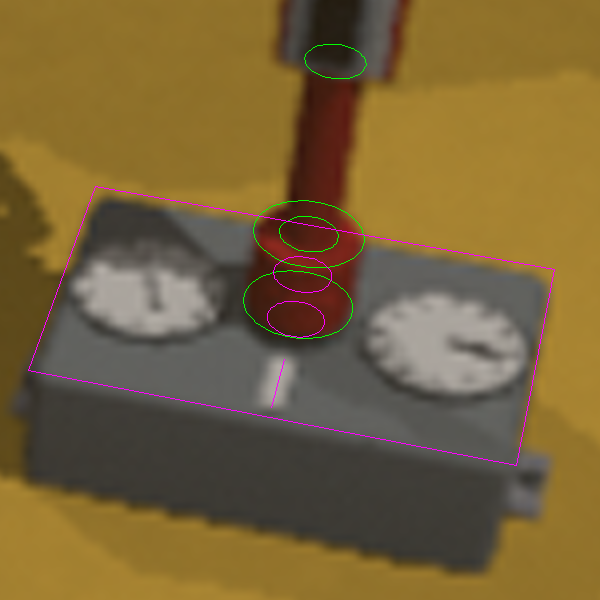

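View pics/s11.png

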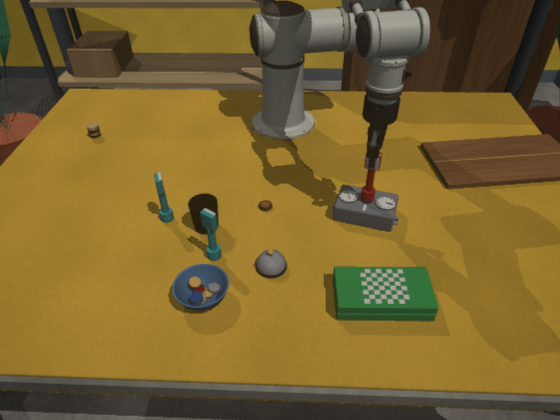

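View pics/w11.png

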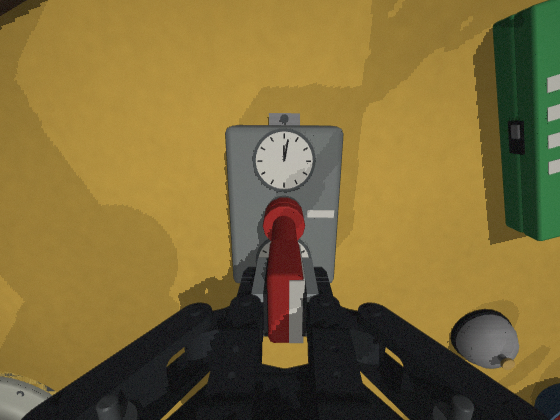

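View pics/t11.png

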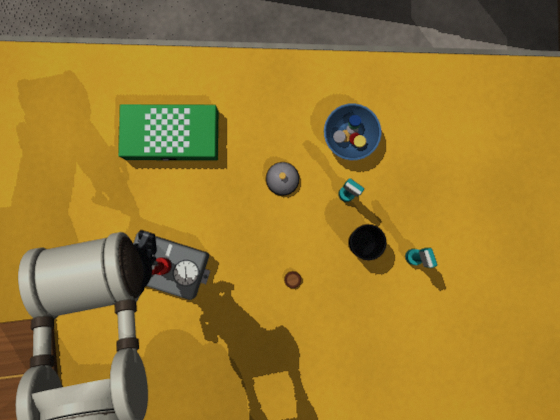

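Run:
```python
from rig import r
print(r.sign_off())
```

```text
the job is handed in; nothing more can be done
None
```

The red key is on the timer's spindle with its white mark on the same side as the timer's, and I handed in with the key gripped and the spindle pressed to its stop. I finished at about 10 s of the 43 s allowed; `sign_off` gives no verdict.

- **Grasp and lift:** I pinched the flat grip at 60 N and lifted the key straight up. The cup stayed standing.
- **Fit:** I turned the key about 66° to match the timer, and it slid on with almost no force until the socket floor met the spindle top.
- **Press:** The push rose by about 0.45 N per mm, as the spring should. After about 10 mm of travel it jumped and the tool stopped moving, which is the hard stop. The final push reads about 14 N, against 7.2 N for the spring there.
- **Last checks:** In the last pictures the key sits square and low on the timer. The bell, draughts piece, bowl, chess box and the two teal keys look the same as in the first pictures.
- **Discrepancies:**
  - The cameras differed by up to 3 mm on the spindle's position. I corrected this by comparing the key with the spindle in the same picture.
  - About 5 N of sideways force remains on the wrist.

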